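Set a wall clock to ten past ten by its minute hand

ROBOT

A 6-joint arm with a two-finger parallel gripper is mounted at the origin on the work surface. World frame = base frame: x ahead of the robot, y to its left, z up, the work surface at z = 0. Lengths are in m, angles in degrees, forces in N, time in s.
With the tool pointing down it reaches from about 0.4 to 0.825 m from the base axis. Payload 7 kg.
Tool frame: the origin (TCP) lies on the centre line of the jaws, within the pads' length; the fingertips stand 22 mm ahead of it and the grasp point (between the pads) lies 3 mm ahead of it; z points along the fingers, y is the line along which they close (so a half turn about z gives the same grasp; the last joint's range is limited). The gripper opens to 88 mm and grips with 3 to 60 N. Pads are 19 mm wide; open, the fingers measure 130 mm over their backs; the gripper's body (78 mm by 193 mm) begins 47 mm behind the grasp point.
Start: joints at [82.111, 20.546, 0.682, 0, -70.136, -16.507], TCP at [0.279, 0.615, 0.249] pointing down, gripper open.
Joint ranges: [-176.03, 176.03], [-82.01, 121.73], [-58.28, 71.71], [-173.87, 95.51], [-174.79, -0.11], [-173.66, 173.66]. Speed limits (degrees/s): [136.94, 136.94, 172.46, 180, 180, 180].

INTERFACE

Orientations are given as [roll, pitch, yaw] about the fixed x, y, z axes, in that order (R = Rz(yaw) Ry(pitch) Rx(roll)).
In Python, from plant import get_state, cams, r gives the robot as it stands.
- The arm moves only by the tool apply_moves, never from a script. Its argument "targets" is a list of rows, each an object with "dp": the shift along the world's x, y, z in m, a list of three; "yaw": the turn about the world's z in degrees. In form: [{"dp": [x, y, z], "yaw": yaw}, ...]. A call has 1 to 20 rows; each row is the pose to reach, as a shift and turn from the pose commanded when the call began; what a row does not reach only later rows make up. A row lasts 1/12 s, in which the tool goes at most 41.7 mm and 7.16 degrees, less where a joint would pass 70% of its speed; a pose out of reach is approached as far as the arm can. A call with a gripper value outside its range is refused whole. "grip" is the gripper command: -1 is fully open, 1 is shut, values between are in proportion, set as the call begins (left out, the last holds). The fingers move at their own pace and stop on an object; "squeeze" is the grip in N (left out, the last holds). Time passes only in rows, so rows that repeat a pose let the fingers close. It gives the time, the measured TCP pose, the force, the opening and the grip force at its end, in the units of the state.
- get_state(): the state, without advancing time (a new reading comes with each control period).
- cams.capture(name): name is "scene" or "top" or "wrist"; returns a dict with "image" (420x560x3 uint8, red, green, blue), "range_z" (420x560 float32, m along the optical axis (not along the pixel's ray), 0 where there is no reading), "fx", "fy", "cx", "cy" (pixels), "R" (3x3) and "t" (3): a world point X has camera coordinates R X + t; the wrist camera has in their place "T_tool_cam" (4x4, takes a point from camera to tool coordinates, whose origin is the TCP and whose axes are the flange's). Camera axes: x right, y down, z forward; pixel columns grow to the right and rows downward; lengths in m; the calibration is good to about 2 mm. The wrist camera is an equidistant fisheye: a pixel r from the principal point sees the ray r / f radians off the axis. A picture is of the moment at which its call begins: read the wrist's pose just before it.
- r.close_job(): hands the job in; it is judged then, once.
The state is a dict: "time_s": time; "joints": joint angles; "qd": joint speeds; "joint_torque": joint torques, N m; "tcp_pos": TCP position; "eef_rot": TCP orientation; "contact_force": force on the tool from outside, world axes, zero at the start; "moment": the same for the moment, N m; "gripper_width": finger opening in m; "gripper_force": force on a finger pad.
Only numpy, scipy, OpenCV 4.12 (cv2) and the standard library are available. Lean on these libraries where they do the work, as an engineer would, in place of code of your own. Each camera call takes 0.05 s, during which the arm holds its last target. There are 200 camera calls.

TASK

The calendar wall clock lying on its back on the bench, glass off, must go into the window showing ten past ten; it now shows some time between about twenty-five past nine and eight minutes to ten. Push its minute hand round with one fingertip, always forwards (clockwise) and never back, until it stands at ten past ten to within a minute; the hour hand follows by itself, so leave that alone. Don't pinch or force the hand, and don't shift the clock or disturb the loupe, oil pot, screwdriver and box of bracelets beside it.

Things in the scene. Friction and masses are not known exactly. Their poses are not given: they have to be found in the camera images.
- clock: Wall clock lying face up, loose, 2 to 3 kg: black case 360 x 260 x 50 mm, dark wood front (54 mm above the bench). Origin on the bench under the dial's axis; z up, x to twelve o'clock, away from the robot (turned up to 0.4 rad), so three is at -y. The case reaches 130 mm from the axis towards twelve and to each side, 230 mm towards six, where a flat black calendar panel lies
- dial_centre (a point): Point on the dial's axis at the dial face, 56 mm above the bench. The dial is a white disc of 118 mm radius in a thin steel rim (radius 121 mm, top 59.5 mm above the bench); minutes are thin black strokes, hours thick batons
- twelve (a point): the twelve o'clock mark, a double black baton, on the dial face 105 mm from its axis
- minute_hand: The long black upper hand: flat bar 8 mm wide, 3 mm thick, reaching 104 mm from the axis, with a 22 mm tail; underside 16 mm above the dial face (72 mm above the bench). Origin on the axis at its underside, x towards its tip, z up. A brass nut on the axis tops out 78.5 mm above the bench. It turns stiffly (about 0.4 N when pushed 85 mm from the axis), no spring, and stays where left
- minute_tip (a point): end of the minute hand, 104 mm from the axis, at mid thickness (73.5 mm above the bench)
- minute_arbor (a joint): turn of the minute hand in rad, growing clockwise as seen from above: 0 is ten o'clock exactly (hand at twelve), negative before ten, 0.1047 rad a minute; ten past ten is 1.047. At the start it lies between -3.6 and -0.85
- hour_hand: the short black hand, the lower one: flat bar 10 mm wide, 3 mm thick, reaching 62 mm from the axis, with a 16 mm tail; underside 7 mm, top 10 mm above the dial face. Origin on the axis at its underside, x towards its tip. Geared to the minute hand
- hour_arbor (a joint): turn of the hour hand in rad, clockwise from its ten o'clock place; always a twelfth of the minute hand's value
- loupe: black watchmaker's loupe, a waisted tube 38 mm wide and 40 mm high standing on the bench left of the clock; origin under its centre
- oil_pot: small round aluminium pot with a red lid, 45 mm wide, 29 mm high, on the bench right of the clock; origin under its centre
- screwdriver: screwdriver with a red handle, 150 mm long, lying on the bench left of the clock; x along it, handle to -x
- bracelet_box: open yellow box, 110 x 90 mm and 45 mm high, full of steel watch bracelets, on the bench right of the clock; origin under its centre

How it is judged:
By the outcome, as a careful person would: the job done as asked, in the order asked, and still so for the second after the job is handed in, with the robot touching nothing.
It also fails if it takes over 58 s, if anything falls off the work surface, if the arm or the gripper's body presses on something with over 40 N, if the wrist force passes 120 N, or if a joint passes its speed limit or range.

## Working session

There is one attempt and no reset: what is moved stays moved. The work goes in short steps, Python scripts to look and compute and a tool call to move; the robot and the scene stay as the last step left them, time stands still between calls to the robot, and variables do not carry over. Pictures are saved under pics/ and viewed, at most 10 in all, crops included, and the job is handed in when it is done.

Besides the shell and the picture viewer there is one more tool, called as name(argument=value, ...) on one line, values as JSON. apply_moves: Moves the arm, as the interface text tells. Its arguments: {"type":"object","properties":{"targets":{"type":"array","items":{"type":"object","properties":{"dp":{"type":"array","items":{"type":"number"}},"yaw":{"type":"number"}}}},"grip":{"type":"number"},"squeeze":{"type":"number"}},"required":["targets"]}

```bash
mkdir -p pics; ls; python3 - <<'E'
from plant import get_state, cams, r
import cv2,numpy as np
print(get_state())
for n in("top","scene"):
    c=cams.capture(n); np.savez(n+".npz",**c); cv2.imwrite(f"pics/{n}.png",c["image"][...,::-1])
    print(n,c["fx"],c["fy"],c["cx"],c["cy"],c["R"],c["t"])
E
```

```text
pics
{'time_s': 0.0, 'joints': array([ 8.21114002e+01,  2.05923034e+01,  6.34234874e-01, -2.16487173e-02,
       -7.01370307e+01, -1.65056306e+01]), 'qd': array([-0.01567649,  0.02063013, -0.01278297, -0.01620561,  0.04026168,
        0.02654905]), 'joint_torque': array([-7.85475295e-04, -5.82718956e+01,  2.93055832e+01,  6.99716449e+00,
        6.88796034e-03, -1.61645589e-04]), 'tcp_pos': array([0.27862222, 0.61430715, 0.24761157]), 'eef_rot': array([ 1.79903037e+02, -7.50892981e-03, -2.44015966e+01]), 'contact_force': array([-0.09049231,  0.08807186, -0.6453004 ]), 'moment': array([-0.01061417, -0.01633177, -0.03068211]), 'gripper_force': 0.0, 'gripper_width': 0.08774637752725575}
top 457.51692762297336 457.51692762297336 273.7256620202322 207.80982896421384 [[-0.00541258 -0.99996171 -0.00687664]
 [-0.99065261  0.00629927 -0.13626348]
 [ 0.13630158  0.00607483 -0.99064877]] [0.00098146 0.57424556 0.95521866]
scene 520.4922584568377 520.4922584568377 270.9991470406953 209.28061333064565 [[-0.82245676  0.56882605 -0.00134567]
 [ 0.35033119  0.50467181 -0.78903386]
 [-0.44814388 -0.64941766 -0.61434824]] [ 0.46059784 -0.13984205  1.52795244]
```

View pics/top.png

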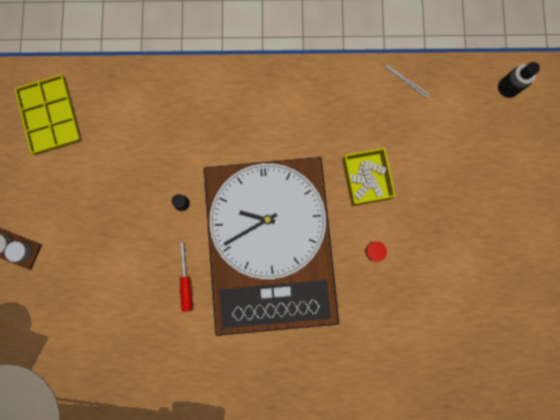

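The top view shows the dial centred near (268,220), twelve near (264,173), the minute hand's tip near (225,244) (about 9:40) and the hour hand's tip near (240,213). Next I measure these in metres.

```bash
cat > h.py <<'E'
import numpy as np,cv2
def ray(c,uv,z):
    uv=np.atleast_2d(uv).astype(float)
    d=np.c_[(uv[:,0]-c["cx"])/c["fx"],(uv[:,1]-c["cy"])/c["fy"],np.ones(len(uv))]@c["R"]
    o=-c["R"].T@c["t"]
    return (o+d*((z-o[2])/d[:,2])[:,None])[:,:2]
def dial(c):
    g=c["image"].astype(int)
    m=((g.min(2)>140)&(g.max(2)-g.min(2)<60)).astype(np.uint8)
    cs,_=cv2.findContours(m,cv2.RETR_EXTERNAL,cv2.CHAIN_APPROX_NONE)
    cs=[k for k in cs if 6000<cv2.contourArea(k)<40000]
    return cs,m
def polar(c,ctr,z,rad,n=720):
    th=np.arange(n)*2*np.pi/n
    out=[]
    g=cv2.cvtColor(c["image"],cv2.COLOR_RGB2GRAY)
    for q in rad:
        P=np.c_[ctr[0]+q*np.cos(th),ctr[1]+q*np.sin(th),np.full(n,z)]@c["R"].T+c["t"]
        uv=P[:,:2]/P[:,2:]*c["fx"]+[c["cx"],c["cy"]]
        out.append(cv2.remap(g,uv[:,:1].astype(np.float32),uv[:,1:].astype(np.float32),cv2.INTER_LINEAR)[:,0])
    return np.array(out).astype(float)
def peak(p,lo=0.5):
    # darkest blob's weighted angle, deg
    w=np.clip(np.median(p)-p,0,None);k=w.argmax();i=np.arange(-12,13);s=w[(k+i)%len(p)]
    s=np.where(s>lo*s.max(),s,0)
    return (k+(s*i).sum()/s.sum())*360/len(p),w.max()
E
python3 - <<'E'
from h import *
for n in("top","scene"):
    c=dict(np.load(n+".npz")); cs,m=dial(c)
    for k in cs:
        k=cv2.convexHull(k)
        xy=ray(c,k[:,0],0.057).astype(np.float32)
        (cx,cy),ax,a=cv2.fitEllipse(xy); print(n,len(k),cx,cy,ax)
        ctr=np.array([cx,cy])
        print("minute",[peak(polar(c,ctr,.0735,[q])[0]) for q in(.075,.08,.085,.09)], "mean",peak(polar(c,ctr,.0735,np.arange(.07,.092,.002)).mean(0)))
        print("hour",peak(polar(c,ctr,.0645,np.arange(.03,.058,.002)).mean(0)))
        p=polar(c,ctr,.056,np.arange(.099,.112,.002)).mean(0); w=np.median(p)-p
        pk=[(i/2,round(w[i])) for i in range(720) if w[i]==w[np.arange(i-8,i+9)%720].max() and w[i]>25]
        print(pk)
E
```

```text
top 47 0.545975923538208 0.011396737769246101 (0.24439848959445953, 0.24491269886493683)
minute [(np.float64(119.72694174757281), np.float64(129.0)), (np.float64(119.94959495949595), np.float64(125.0)), (np.float64(119.78139754485362), np.float64(125.0)), (np.float64(119.74653465346533), np.float64(123.0))] mean (np.float64(119.75970873786407), np.float64(126.27272727272728))
hour (np.float64(74.3330293588672), np.float64(132.86666666666667))
[(2.5, 78), (7.0, 79), (35.0, 73), (65.0, 77), (94.5, 77), (118.5, 66), (125.0, 76), (155.0, 70), (185.0, 75), (215.0, 76), (245.0, 71), (275.0, 70), (305.0, 72), (335.0, 75)]
scene 12 1.1116570234298706 0.06505638360977173 (0.16690339148044586, 1.4675723314285278)
minute [(np.float64(0.0), np.float64(209.0)), (np.float64(0.0), np.float64(210.0)), (np.float64(0.0), np.float64(209.0)), (np.float64(0.0), np.float64(205.5))] mean (np.float64(346.02605408443554), np.float64(202.40909090909093))
hour (np.float64(178.5436170212766), np.float64(30.600000000000023))
[(0.0, 140), (0.5, 140), (1.0, 140), (1.5, 140), (2.0, 140), (2.5, 140), (3.0, 140), (3.
[... 1520 characters left out ...]
 (335.0, 140), (335.5, 140), (336.0, 140), (336.5, 140), (337.0, 140), (337.5, 140), (338.0, 140), (338.5, 140), (339.0, 140), (339.5, 140), (340.0, 140), (340.5, 140), (341.0, 140), (341.5, 140), (342.0, 140), (342.5, 140), (343.0, 140), (343.5, 140), (344.0, 140), (344.5, 140), (345.0, 140), (345.5, 140), (346.0, 140), (346.5, 140), (347.0, 140), (347.5, 140), (348.0, 140), (348.5, 140), (349.0, 140), (349.5, 140), (350.0, 140), (350.5, 140), (351.0, 140), (351.5, 140), (352.0, 140), (352.5, 140), (353.0, 140), (353.5, 140), (354.0, 140), (354.5, 140), (355.0, 140), (355.5, 140), (356.0, 140), (356.5, 140), (357.0, 140), (357.5, 140), (358.0, 140), (358.5, 140), (359.0, 140), (359.5, 140)]
```

View pics/scene.png

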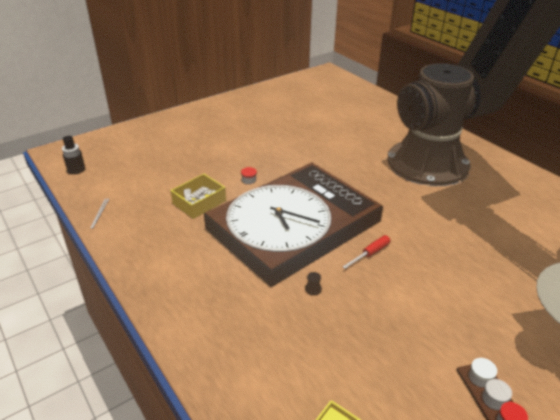

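apply_moves(targets=[{"dp":[0.003,-0.01,0],"yaw":0},{"dp":[0.009,-0.03,0],"yaw":-1},{"dp":[0.018,-0.058,-0.005],"yaw":-2},{"dp":[0.03,-0.094,-0.01],"yaw":-3},{"dp":[0.041,-0.13,-0.015],"yaw":-4},{"dp":[0.053,-0.166,-0.02],"yaw":-5},{"dp":[0.064,-0.202,-0.03],"yaw":-6},{"dp":[0.076,-0.238,-0.035],"yaw":-7},{"dp":[0.087,-0.274,-0.04],"yaw":-8},{"dp":[0.099,-0.31,-0.05],"yaw":-9},{"dp":[0.11,-0.346,-0.055],"yaw":-10},{"dp":[0.122,-0.382,-0.06],"yaw":-10.6},{"dp":[0.133,-0.418,-0.07],"yaw":-10.6},{"dp":[0.145,-0.454,-0.075],"yaw":-10.6},{"dp":[0.156,-0.49,-0.08],"yaw":-10.6},{"dp":[0.167,-0.526,-0.085],"yaw":-10.6},{"dp":[0.175,-0.55,-0.09],"yaw":-10.6},{"dp":[0.181,-0.567,-0.09],"yaw":-10.6},{"dp":[0.183,-0.575,-0.09],"yaw":-10.6},{"dp":[0.183,-0.575,-0.09],"yaw":-10.6}], grip=1, squeeze=5)

```text
time_s: 1.77
tcp_pos: [0.4616, 0.038, 0.1584]
eef_rot: [180.0, 0.0, -35.1]
contact_force: [0.0, 0.6, -0.3]
gripper_width: 0.0008
gripper_force: 0.0
```

```bash
python3 - <<'E'
from plant import get_state, cams, r
import cv2,numpy as np
s=get_state();print(s["tcp_pos"],s["eef_rot"])
c=cams.capture("wrist"); np.savez("wrist.npz",**c,p=s["tcp_pos"],e=s["eef_rot"])
t=cams.capture("top"); np.savez("top2.npz",**t)
print(c["T_tool_cam"],c["fx"],c["cx"],c["cy"])
cv2.imwrite("pics/w1.png",np.vstack([c["image"],t["image"][120:300]])[...,::-1])
E
```

```text
[0.46157785 0.03802481 0.15838689] [ 1.79971645e+02  1.26091485e-02 -3.51391878e+01]
[[-4.38376376e-04 -9.58605036e-01 -2.84738815e-01  7.59391440e-02]
 [ 9.99999804e-01 -5.47665453e-04  3.04203594e-04  3.42546867e-04]
 [-4.47552709e-04 -2.84738626e-01  9.58605088e-01 -1.35923554e-01]
 [ 0.00000000e+00  0.00000000e+00  0.00000000e+00  1.00000000e+00]] 325.19226210127806 278.4620328621936 214.77528656057962
```

View pics/w1.png

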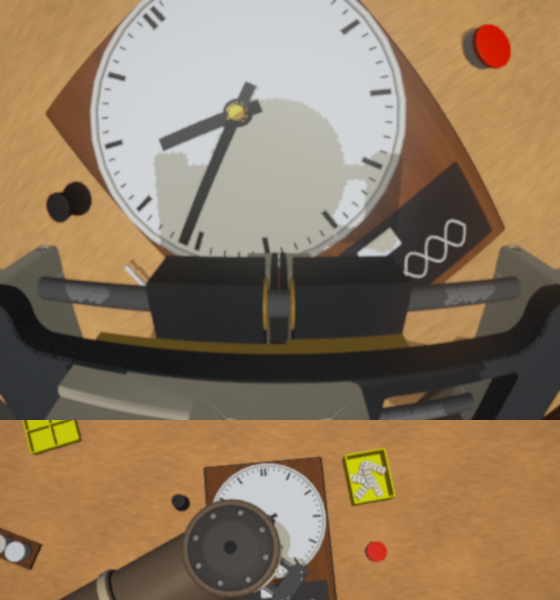

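The wrist view shows the closed fingertips as a thin pair near (278,255), with wide blocks from column 150 to 410 on either side. The minute hand's tip is at (185,240). I'll check from the depth image how far back those blocks sit.

```bash
python3 - <<'E'
import numpy as np
c=np.load("wrist.npz");Z=c["range_z"];T=c["T_tool_cam"]
def tool(u,v):
    a=np.array([u-c["cx"],v-c["cy"]]);r=np.hypot(*a);th=r/c["fx"];z=Z[v,u]
    d=np.r_[a/r*np.tan(th)*z,z,1]; return (T@d)[:3].round(4)
for v in(240,246,254,260,270,280,300,330):
    print(v,[(u,tuple((tool(u,v)*1000).round().astype(int))) for u in(170,220,262,267,272,278,284,289,294,340,390)])
E
```

```text
240 [(170, (np.int64(-16), np.int64(-88), np.int64(102))), (220, (np.int64(-16), np.int64(-46), np.int64(103))), (262, (np.int64(-16), np.int64(-12), np.int64(103))), (267, (np.int64(-16), np.int64(-9), np.int64(103))), (272, (np.int64(-15), np.int64(-5), np.int64(101))), (278, (np.int64(-16), np.int64(0), np.int64(102))), (284, (np.int64(-15), np.int64(5), np.int64(102))), (289, (np.int64(-16), np.int64(9), np.int64(102))), (294, (np.int64(-15), np.int64(13), np.int64(102))), (340, (np.int64(-16), np.int64(50), np.int64(104))), (390, (np.int64(-17), np.int64(92), np.int64(103)))]
246 [(170, (np.int64(-20), np.int64(-88), np.int64(100))), (220, (np.int64(-21), np.int64(-46), np.int64(103))), (262, (np.int64(-20), np.int64(-13), np.int64(102))), (267, (np.int64(-20), np.int64(-9), np.int64(102))), (272, (np.int64(-20), np.int64(-5), np.int64(102))), (278, (np.int64(-21), np.int64(0), np.int64(104))), (284, (np.int64(-21), np.int64(5), np.int64(103))), (289, (np.int64(-21), np.int64(9), np.int64(103))), (294, (np.int64(-21), np.int64(13), np.int64(102))), (340, (np.int64(-22), np.int64
[... 2802 characters left out ...]
(4), np.int64(-63))), (340, (np.int64(34), np.int64(15), np.int64(-68))), (390, (np.int64(33), np.int64(29), np.int64(-67)))]
330 [(170, (np.int64(23), np.int64(-29), np.int64(-68))), (220, (np.int64(24), np.int64(-15), np.int64(-67))), (262, (np.int64(25), np.int64(-4), np.int64(-68))), (267, (np.int64(3), np.int64(-4), np.int64(-38))), (272, (np.int64(-8), np.int64(-2), np.int64(-24))), (278, (np.int64(-104), np.int64(0), np.int64(104))), (284, (np.int64(-8), np.int64(3), np.int64(-24))), (289, (np.int64(4), np.int64(4), np.int64(-40))), (294, (np.int64(25), np.int64(4), np.int64(-68))), (340, (np.int64(24), np.int64(16), np.int64(-67))), (390, (np.int64(23), np.int64(31), np.int64(-67)))]
```

```bash
python3 - <<'E'
import numpy as np,json
C=np.array([.546,.0114])
def P(phi,o):
    a=np.radians(phi);return C+[.085*np.cos(a)-o*np.sin(a),.085*np.sin(a)+o*np.cos(a)]
def rows(ph,off,p0,y0,z=0):
    print(json.dumps([{"dp":[round(float(v),4) for v in P(p,o)-p0]+[z],"yaw":round(float(p-180-y0),1)} for p,o in zip(ph,off)]))
p0=np.array([.462,.040]);
A=np.arange(141,89,-4.); 
rows(A,np.interp(A,[135,145],[.0125,.025]),p0,-35,-.069)
B=np.arange(A[-1]-4,A[-1]-81,-4.); p1=P(A[-1],.0125); rows(B,[.0125]*20,p1,A[-1]-180)
D=np.r_[np.arange(B[-1]-4,-40,-4.),-43,-45,-47,-48]; rows(D,[.0125]*len(D),P(B[-1],.0125),B[-1]-180); print(A[-1],B[-1],D[-1],len(D))
E
```

```text
[{"dp": [0.0054, 0.0093, -0.069], "yaw": -4.0}, {"dp": [0.0116, 0.0184, -0.069], "yaw": -8.0}, {"dp": [0.0169, 0.025, -0.069], "yaw": -12.0}, {"dp": [0.0208, 0.0296, -0.069], "yaw": -16.0}, {"dp": [0.025, 0.0339, -0.069], "yaw": -20.0}, {"dp": [0.0295, 0.0378, -0.069], "yaw": -24.0}, {"dp": [0.0343, 0.0415, -0.069], "yaw": -28.0}, {"dp": [0.0393, 0.0448, -0.069], "yaw": -32.0}, {"dp": [0.0445, 0.0477, -0.069], "yaw": -36.0}, {"dp": [0.0499, 0.0503, -0.069], "yaw": -40.0}, {"dp": [0.0555, 0.0525, -0.069], "yaw": -44.0}, {"dp": [0.0612, 0.0542, -0.069], "yaw": -48.0}, {"dp": [0.0671, 0.0556, -0.069], "yaw": -52.0}]
[{"dp": [0.0059, 0.001, 0], "yaw": -4.0}, {"dp": [0.0119, 0.0015, 0], "yaw": -8.0}, {"dp": [0.0179, 0.0017, 0], "yaw": -12.0}, {"dp": [0.0239, 0.0014, 0], "yaw": -16.0}, {"dp": [0.0298, 0.0007, 0], "yaw": -20.0}, {"dp": [0.0357, -0.0004, 0], "yaw": -24.0}, {"dp": [0.0415, -0.0019, 0], "yaw": -28.0}, {"dp": [0.0472, -0.0038, 0], "yaw": -32.0}, {"dp": [0.0527, -0.0061, 0], "yaw": -36.0}, {"dp": [0.0581, -0.0088, 0], "yaw": -40.0}, {"dp": [0.0633, -0.0119, 0], "yaw": -44.0}, {"
[... 462 characters left out ...]
, "yaw": -8.0}, {"dp": [0.0048, -0.0173, 0], "yaw": -12.0}, {"dp": [0.0055, -0.0233, 0], "yaw": -16.0}, {"dp": [0.0059, -0.0293, 0], "yaw": -20.0}, {"dp": [0.0058, -0.0352, 0], "yaw": -24.0}, {"dp": [0.0053, -0.0412, 0], "yaw": -28.0}, {"dp": [0.0044, -0.0472, 0], "yaw": -32.0}, {"dp": [0.0031, -0.053, 0], "yaw": -36.0}, {"dp": [0.0014, -0.0588, 0], "yaw": -40.0}, {"dp": [-0.0007, -0.0644, 0], "yaw": -44.0}, {"dp": [-0.0032, -0.0698, 0], "yaw": -48.0}, {"dp": [-0.0061, -0.0751, 0], "yaw": -52.0}, {"dp": [-0.0093, -0.0801, 0], "yaw": -56.0}, {"dp": [-0.0111, -0.0826, 0], "yaw": -58.0}, {"dp": [-0.0129, -0.0849, 0], "yaw": -60.0}, {"dp": [-0.0138, -0.0861, 0], "yaw": -61.0}]
93.0 13.0 -48.0 17
```

apply_moves(targets=[{"dp":[0,0,-0.01],"yaw":0},{"dp":[0,0,-0.025],"yaw":0},{"dp":[0,0,-0.04],"yaw":0},{"dp":[0,0,-0.055],"yaw":0},{"dp":[0,0,-0.065],"yaw":0},{"dp":[0,0,-0.069],"yaw":0},{"dp":[0,0,-0.069],"yaw":0}])

```text
time_s: 2.45
tcp_pos: [0.4612, 0.0404, 0.0889]
eef_rot: [179.9, 0.0, -34.9]
contact_force: [0.8, -0.1, 1.1]
gripper_width: 0.0001
gripper_force: 0.0
```

apply_moves(targets=[{"dp":[0.0054,0.0093,0],"yaw":-4},{"dp":[0.0116,0.0184,0],"yaw":-8},{"dp":[0.0169,0.025,0],"yaw":-12},{"dp":[0.0208,0.0296,0],"yaw":-16},{"dp":[0.025,0.0339,0],"yaw":-20},{"dp":[0.0295,0.0378,0],"yaw":-24},{"dp":[0.0343,0.0415,0],"yaw":-28},{"dp":[0.0393,0.0448,0],"yaw":-32},{"dp":[0.0445,0.0477,0],"yaw":-36},{"dp":[0.0499,0.0503,0],"yaw":-40},{"dp":[0.0555,0.0525,0],"yaw":-44},{"dp":[0.0612,0.0542,0],"yaw":-48},{"dp":[0.0671,0.0556,0],"yaw":-52}])

```text
time_s: 3.53
tcp_pos: [0.5294, 0.0963, 0.0906]
eef_rot: [-179.9, 0.0, -87.1]
contact_force: [0.1, 0.4, 0.9]
gripper_width: 0.0006
gripper_force: 0.2
```

```bash
python3 - <<'E'
from plant import get_state, cams, r
import cv2
c=cams.capture("wrist")
cv2.imwrite("pics/w2.png",c["image"][...,::-1])
E
```

```text
(no output)
```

View pics/w2.png

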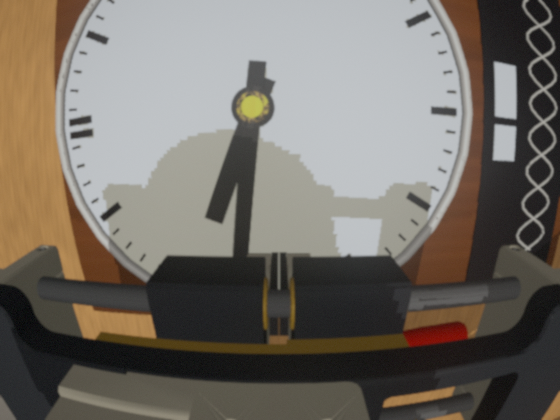

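The minute hand now runs from the nut (252,105) to (240,255), just ahead of the fingertip at (266,255). It is being pushed, and the hour hand follows at (218,215).

apply_moves(targets=[{"dp":[0.0059,0.001,0],"yaw":-4},{"dp":[0.0119,0.0015,0],"yaw":-8},{"dp":[0.0179,0.0017,0],"yaw":-12},{"dp":[0.0239,0.0014,0],"yaw":-16},{"dp":[0.0298,0.0007,0],"yaw":-20},{"dp":[0.0357,-0.0004,0],"yaw":-24},{"dp":[0.0415,-0.0019,0],"yaw":-28},{"dp":[0.0472,-0.0038,0],"yaw":-32},{"dp":[0.0527,-0.0061,0],"yaw":-36},{"dp":[0.0581,-0.0088,0],"yaw":-40},{"dp":[0.0633,-0.0119,0],"yaw":-44},{"dp":[0.0682,-0.0153,0],"yaw":-48},{"dp":[0.0729,-0.019,0],"yaw":-52},{"dp":[0.0773,-0.0231,0],"yaw":-56},{"dp":[0.0814,-0.0275,0],"yaw":-60},{"dp":[0.0852,-0.0321,0],"yaw":-64},{"dp":[0.0887,-0.037,0],"yaw":-68},{"dp":[0.0918,-0.0421,0],"yaw":-72},{"dp":[0.0946,-0.0474,0],"yaw":-76},{"dp":[0.0969,-0.0529,0],"yaw":-80}])

```text
time_s: 5.25
tcp_pos: [0.626, 0.0428, 0.0904]
eef_rot: [180.0, 0.0, -167.1]
contact_force: [-0.6, 0.8, -0.5]
gripper_width: 0.0003
gripper_force: 0.2
```

apply_moves(targets=[{"dp":[0.002,-0.0057,0],"yaw":-4},{"dp":[0.0036,-0.0114,0],"yaw":-8},{"dp":[0.0048,-0.0173,0],"yaw":-12},{"dp":[0.0055,-0.0233,0],"yaw":-16},{"dp":[0.0059,-0.0293,0],"yaw":-20},{"dp":[0.0058,-0.0352,0],"yaw":-24},{"dp":[0.0053,-0.0412,0],"yaw":-28},{"dp":[0.0044,-0.0472,0],"yaw":-32},{"dp":[0.0031,-0.053,0],"yaw":-36},{"dp":[0.0014,-0.0588,0],"yaw":-40},{"dp":[-0.0007,-0.0644,0],"yaw":-44},{"dp":[-0.0032,-0.0698,0],"yaw":-48},{"dp":[-0.0061,-0.0751,0],"yaw":-52},{"dp":[-0.0093,-0.0801,0],"yaw":-56},{"dp":[-0.0111,-0.0826,0],"yaw":-58},{"dp":[-0.0129,-0.0849,0],"yaw":-60},{"dp":[-0.0138,-0.0861,0],"yaw":-61},{"dp":[-0.0138,-0.0861,0],"yaw":-61}])

```text
time_s: 6.75
tcp_pos: [0.6121, -0.0434, 0.0903]
eef_rot: [180.0, 0.0, 132.1]
contact_force: [0.5, 0.9, -0.0]
gripper_width: 0.0007
gripper_force: 0.0
```

```bash
python3 - <<'E'
from plant import get_state, cams, r
import cv2,numpy as np
s=get_state();print(s["tcp_pos"],s["eef_rot"])
c=cams.capture("wrist");np.savez("w3.npz",**c,p=s["tcp_pos"],e=s["eef_rot"])
t=cams.capture("top");np.savez("top3.npz",**t)
cv2.imwrite("pics/w3.png",np.vstack([c["image"],t["image"][120:300]])[...,::-1])
E
```

```text
[ 0.61213977 -0.0433722   0.09030057] [1.79950220e+02 2.80387268e-02 1.32058087e+02]
```

View pics/w3.png

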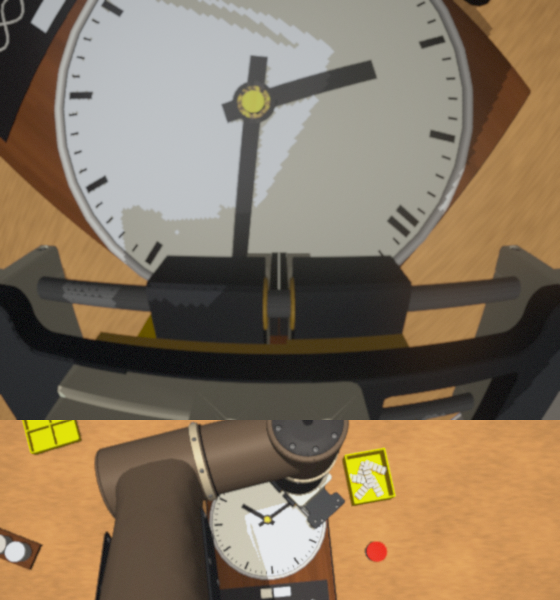

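The hand runs from the nut (253,102) to (240,250), short of the two o'clock baton. The double twelve baton is at (402,220). I'll measure the hand's angle against the batons in this same picture.

```bash
cat > m.py <<'E'
import numpy as np,cv2
from scipy.spatial.transform import Rotation as Ro
def wray(c,uv,z):
    uv=np.atleast_2d(uv).astype(float);a=uv-[c["cx"],c["cy"]];r=np.hypot(*a.T)+1e-9;th=r/c["fx"]
    d=np.c_[a/r[:,None]*np.sin(th)[:,None],np.cos(th)]
    T=c["T_tool_cam"];W=Ro.from_euler("xyz",c["e"],degrees=True).as_matrix()
    d=d@(W@T[:3,:3]).T;o=W@T[:3,3]+c["p"]
    return (o+d*((z-o[2])/d[:,2])[:,None])[:,:2]
def ang(v):return np.degrees(np.arctan2(v[...,1],v[...,0]))
E
python3 - <<'E'
from m import *
c=np.load("w3.npz");g=cv2.cvtColor(c["image"],cv2.COLOR_RGB2GRAY);print(c["e"])
pts=[]
for v in range(140,240):
    u=np.where(g[v,215:285]<90)[0]+215
    pts.append((u.mean(),v))
h=wray(c,pts,.075);vx,vy,x,y=cv2.fitLine(h.astype(np.float32),cv2.DIST_HUBER,0,.001,.001).ravel()
print("hand ang",ang(np.array([vx,vy])),"perp offset of C",(np.array([.546,.0114])-[x,y])@[-vy,vx])
hs=cv2.cvtColor(c["image"],cv2.COLOR_RGB2HSV)
m=((hs[...,1]>120)&(hs[...,2]>120)).astype(np.uint8);m[:, :225]=0;m[:,280:]=0;m[:75]=0;m[130:]=0
nut=wray(c,np.argwhere(m)[:,::-1].mean(0),.0785)[0];print("nut",nut)
# batons: dark blobs on the ring
b=(g<90).astype(np.uint8);n,l,st,ce=cv2.connectedComponentsWithStats(b)
for i in range(1,n):
    w=wray(c,ce[i],.056)[0]-nut
    if .095<np.hypot(*w)<.113 and 35<st[i,4]<600: print(ce[i].round(),st[i,4],np.hypot(*w).round(4),ang(w).round(2),(ang(w)%30).round(2))
E
```

```text
[1.79950220e+02 2.80387268e-02 1.32058087e+02]
hand ang -54.517483 perp offset of C -0.00019734624950325976
nut [0.54461116 0.01332707]
[112.   8.] 116 0.1052 -175.24 4.76
[432.  42.] 161 0.1048 64.85 4.85
[80. 95.] 105 0.1051 -145.27 4.73
[442. 136.] 151 0.1047 34.84 4.84
[ 96. 184.] 112 0.1048 -115.29 4.71
[407. 216.] 146 0.1048 6.99 6.99
[398. 226.] 148 0.1047 2.61 2.61
[153. 253.] 136 0.1049 -85.3 4.7
```

The hand reads -54.5° in world and the target is about -55.2°, so it is already within about 0.1 min of ten past. I'll back off from the hand, lift clear and check.

apply_moves(targets=[{"dp":[0.003,0.003,0],"yaw":0},{"dp":[0.008,0.007,0],"yaw":0},{"dp":[0.012,0.011,0],"yaw":0},{"dp":[0.012,0.011,0.01],"yaw":0},{"dp":[0.012,0.011,0.03],"yaw":0},{"dp":[0.012,0.011,0.06],"yaw":0},{"dp":[0.012,0.011,0.09],"yaw":0},{"dp":[0.012,0.011,0.12],"yaw":0},{"dp":[0.012,0.031,0.15],"yaw":0},{"dp":[0.012,0.061,0.17],"yaw":0},{"dp":[0.005,0.095,0.18],"yaw":4},{"dp":[0,0.13,0.18],"yaw":8},{"dp":[-0.01,0.165,0.18],"yaw":12},{"dp":[-0.02,0.2,0.18],"yaw":16},{"dp":[-0.03,0.235,0.18],"yaw":20},{"dp":[-0.04,0.27,0.18],"yaw":24},{"dp":[-0.05,0.305,0.18],"yaw":28},{"dp":[-0.06,0.335,0.18],"yaw":32},{"dp":[-0.06,0.35,0.18],"yaw":34},{"dp":[-0.06,0.35,0.18],"yaw":34}])

```text
time_s: 8.52
tcp_pos: [0.5514, 0.3095, 0.2699]
eef_rot: [180.0, 0.0, 166.3]
contact_force: [-0.2, -0.7, 0.1]
gripper_width: 0.0007
gripper_force: 0.0
```

```bash
python3 - <<'E'
from plant import get_state, cams, r
from h import *
c=cams.capture("top");cv2.imwrite("pics/t4.png",c["image"][...,::-1])
cs,m=dial(c)
for k in cs:
    xy=ray(c,cv2.convexHull(k)[:,0],.057).astype(np.float32);(x,y),ax,a=cv2.fitEllipse(xy);print(x,y,ax)
ctr=np.array([.546,.0114])
print("minute",peak(polar(c,ctr,.0735,np.arange(.066,.092,.002)).mean(0)),"hour",peak(polar(c,ctr,.0645,np.arange(.03,.058,.002)).mean(0)))
p=polar(c,ctr,.056,np.arange(.099,.112,.002)).mean(0); w=np.median(p)-p
print([(i/2,round(w[i])) for i in range(720) if w[i]==w[np.arange(i-8,i+9)%720].max() and w[i]>25])
E
```

```text
0.5459791421890259 0.01142808422446251 (0.24527163803577423, 0.2454206943511963)
minute (np.float64(305.5274863353647), np.float64(134.3846153846154)) hour (np.float64(59.84181394678705), np.float64(140.53333333333333))
[(2.5, 82), (7.0, 83), (35.0, 77), (65.0, 81), (94.5, 80), (125.0, 80), (155.0, 74), (185.0, 79), (215.0, 79), (245.0, 74), (275.0, 74), (305.5, 103), (335.0, 78)]
```

View pics/t4.png

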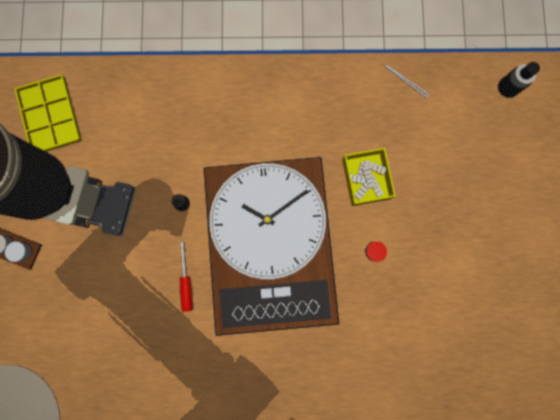

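The minute hand points at (308,191), on the two o'clock baton, and reads about ten past ten to within 0.1 min. The clock and the things beside it are where they were, and the gripper is clear, so I'm handing in.

```bash
python3 -c "
from plant import r
print(r.close_job())"
```

```text
the job is handed in; nothing more can be done
None
```

The clock now shows ten past ten, by my measurement to within about 0.1 minute: I pushed the minute hand clockwise only, the clock and the things beside it did not move, and the job is handed in.

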